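# Put the fluorescence torch on charge in its holster

### The job

Put the torch on charge: lift it off the bench, lower it handle-first through the ring of the charging holster, whose arm has been left swung a little to one side, and slide it down gently through the sprung clips until its head sits fully home on the ring. Let go and leave it standing straight in the holster; do not force it, and leave the dish, the tape and the jar where they are.

Things in the scene. Friction and masses are not known exactly. Their poses are not given: they have to be found in the camera images.
- torch: the torch: a black round handle 28 mm in diameter and 105 mm long with a bright metal head on top, 42 mm in diameter and 45 mm long (150 mm overall, about 0.2 kg, blue lens upwards). It starts upright on the bench, standing on its flat tail, and tips over easily; its head may be gripped hard. Origin: centre of the tail's underside; z runs along the torch from tail to lens.
- stand: the charging stand: a steel base plate 150 x 80 x 12 mm that does not move, with a 16 mm post (top 130 mm above the bench) and, on the post, a clamp arm that carries the black holster. Origin: on the bench, right under the ring's usual centre; x points from there to the post, whose axis is 90 mm away; z up.
- ring_foot (a point): the point on the bench right under the ring's usual centre (the stand's origin). The clamp arm is set on the post by hand and stands stiffly at an unknown angle, up to 0.22 rad either way: the real ring lies up to 20 mm from its usual place along the stand's +y or -y (an arc of 90 mm radius about the post). Feel or look for it.
- ring_usual (a point): the usual centre of the ring's rim, on which the head comes to rest, 150 mm above the bench (this height is true; only the side offset is unknown). Ring: black, axis vertical, outside diameter 45 mm, bore 31 mm, flared to 33 mm over its top 2 mm, 16 mm deep. Nothing stands higher than the rim. Rubber-mounted, sinks 1 mm per 10 N; it takes 30 N in all, clips included.
- clips_usual (a point): a point 50 mm below ring_usual. From 29 to 71 mm below the rim two sprung steel clips, flared at the top, stand 24 mm apart at either side (y) of the ring's axis; the 28 mm handle pushes them open. They drag on it with 3 to 6 N all the way and hold it wherever it is let go. With the head home the tail is 105 mm below the rim and presses a light spring contact (about 1 N) in the foot.
- dish: a clear closed Petri dish, 90 mm in diameter, 15 mm high. Origin: centre of its underside.
- tape: a roll of blue tape, 64 mm outside diameter, 19 mm high, lying flat. Origin: centre of its underside.
- jar: a small jar with a red cap, 50 mm in diameter, 85 mm high. Origin: centre of its underside.
Things that resemble listed ones, but are neither listed nor needed, are in the scene too. Several things have the shape of the torch; the one meant has the colours described above.

How it is judged:
On the way, in this order (a step that is already met when the one before it is completed fails the run):
1. the torch has been lifted clear of the bench, its tail above 140 mm (height (world z) of torch above 0.14 m), for 0.1 s.
2. the torch's handle is down inside the ring, upright (horizontal distance between torch and ring_foot below 0.024 m and height (world z) of torch below 0.13 m and angle between torch's own z axis and vertical below 0.15 rad), for 0.1 s.
At the end, for the whole second after the job is handed in: The torch stands in the holster, handle down through the ring and its head home on the rim: the tail is 41 to 47.5 mm above the bench (home is 45 mm) and within 23 mm of the ring's usual axis, the torch is within 0.06 rad of upright, still and let go (height (world z) of torch between 0.041 and 0.0475 m and horizontal distance between torch and ring_foot below 0.023 m and angle between torch's own z axis and vertical below 0.06 rad and linear speed of torch below 0.01 m/s and contact force between torch and the fingers below 0.1 N); the robot touches nothing.
It fails at once if the torch is pressed on the holster (its ring, clips and foot together) with more than 30 N (contact force between torch and stand above 30 N).
It fails at once if the gripper or arm pushes the stand or holster with more than 25 N (contact force between any of the fingers, the arm and stand above 25 N).
It fails at once if the dish, the tape or the jar is moved by more than 15 mm or the jar is tipped (distance of any of dish, tape, jar from where it was at the start of the episode above 0.015 m or angle between jar's own z axis and vertical above 0.3 rad).
It also fails if it takes over 72 s, if anything falls off the work surface, if the arm or the gripper's body presses on something with over 40 N, if the wrist force passes 120 N, or if a joint passes its speed limit or range.

### The arm

A 6-joint arm with a two-finger parallel gripper is mounted at the origin on the work surface. World frame = base frame: x ahead of the robot, y to its left, z up, the work surface at z = 0. Lengths are in m, angles in rad, forces in N, time in s.
With the tool pointing down it reaches from about 0.375 to 0.9 m from the base axis. Payload 3.1 kg.
Tool frame: the origin (TCP) lies between the finger pads; the fingertips stand 25 mm ahead of it and the grasp point (between the pads) lies 6 mm ahead of it; y points along the fingers, x is the direction in which the jaws open and shut, and the axes are right-handed (so a half turn about y gives the same grasp; the last joint's range is limited). The gripper opens to 87 mm and grips with 3 to 60 N. Pads are 19 mm wide; open, the fingers measure 117 mm over their backs; the gripper's body (75 mm by 190 mm) begins 51 mm behind the grasp point.
Start: joints at [-1.496, 0.527, 1.433, -0, 1.181, -0.178], TCP at [0.157, -0.605, 0.248] pointing down, gripper open.
Joint ranges: [-3.08, 3.08], [-0.75, 2.2], [0.22, 2.44], [-1.43, 4.57], [0, 2.65], [-2.85, 2.85]. Speed limits (rad/s): [2.79, 2.79, 3.14, 3.14, 3.14, 3.14].

### API

Orientations are given as a unit quaternion [x, y, z, w].
In Python, from rig import robot gives the robot as it stands.
- The arm moves only by the tool carry_out, never from a script. Its argument "moves" is a list of rows, each a list of 7 numbers: the opening, from 0 (shut) to 1 (fully open), then the shift along the tool's x, y, z in cm, then the turn, a rotation vector about the tool's x, y, z in rad. In form: [[grip, x, y, z, rx, ry, rz], ...]. A call has 1 to 20 rows; each row is the pose to reach, as a shift and turn from the pose commanded when the call began, along the tool's axes at that moment; what a row does not reach only later rows make up. A row lasts 1/10 s, in which the tool goes at most 50 mm and 8.59 degrees, less where a joint would pass 70% of its speed; a pose out of reach is approached as far as the arm can. A call with a gripper value outside its range is refused whole. The fingers move at their own pace and stop on an object; "force" is the grip in N (left out, the last holds). Time passes only in rows, so rows that repeat a pose let the fingers close. It gives the time, the measured TCP pose, the force and the opening at its end, in the units of the state.
- robot.get_obs(): the state, without advancing time (a new reading comes with each control period).
- robot.camera(name): name is "side" or "top" or "wrist"; returns the picture (420x560x3 uint8, red, green, blue); there is no depth.
- robot.camera_params(name): a dict with "fx", "fy", "cx", "cy" (pixels), "extrinsics" (4x4, takes a point from camera to world coordinates); the wrist camera has in their place "mount" (4x4, takes a point from camera to tool coordinates, whose origin is the TCP and whose axes are the tool frame's). Camera axes: x right, y down, z forward; pixel columns grow to the right and rows downward; lengths in m; the calibration is good to about 2 mm. A picture is of the moment at which its call begins: read the wrist's pose just before it. camera_params takes no time and is no camera call.
- robot.hand_in(): hands the job in, once; it reports no verdict.
The state is a dict: "time": time; "q": joint angles; "joint_velocities": joint speeds; "joint_torque": joint torques, N m; "position": TCP position; "tool_rot": TCP orientation; "ft_force": force on the tool from outside, world axes, zero at the start; "moment": the same for the moment, N m; "grip_width": finger opening in m.
Only numpy, scipy, OpenCV 4.12 (cv2) and the standard library are available. Lean on these libraries where they do the work, as an engineer would, in place of code of your own. Each camera call takes 0.05 s, during which the arm holds its last target.

## Working session

There is one attempt and no reset: what is moved stays moved. The work goes in short steps, Python scripts to look and compute and a tool call to move; the robot and the scene stay as the last step left them, time stands still between calls to the robot, and variables do not carry over. Pictures are saved under pics/ and viewed, and the job is handed in when it is done.

Besides the shell and the picture viewer there is one more tool, called after "Call:" as name(argument=value, ...) on one line, values as JSON. carry_out: Moves the arm, as the interface text tells. Its arguments: {"type":"object","properties":{"moves":{"type":"array"},"force":{"type":"number"}},"required":["moves"]}

```bash
mkdir -p pics; ls
python3 - <<'E'
from rig import robot
import cv2,numpy as np
np.set_printoptions(precision=4,suppress=True)
o=robot.get_obs()
for k,v in o.items(): print(k,np.round(v,4))
for n in ["side","top","wrist"]:
    cv2.imwrite(f"pics/{n}0.png",robot.camera(n)[:,:,::-1]); print(n,robot.camera_params(n))
E
```

```text
pics
time 0.0
q [-1.4955  0.5285  1.4339  0.      1.1814 -0.1785]
joint_velocities [-0.001   0.0014 -0.0007  0.0007 -0.0013  0.0014]
joint_torque [ -0.0005 -44.0048 -17.6593   0.0632   0.0582  -0.0002]
position [ 0.1569 -0.6043  0.2466]
tool_rot [-0.5587  0.4332 -0.4322  0.5598]
ft_force [-0.6377  0.3454  0.0076]
moment [-0.0196  0.0076 -0.0124]
grip_width 0.0873
side {'fx': 391.4262468608056, 'fy': 391.4262468608056, 'cx': 274.1853012605518, 'cy': 208.49156187648313, 'extrinsics': array([[ 0.9513, -0.1622,  0.262 ,  0.3216],
       [-0.3079, -0.4644,  0.8304, -0.6924],
       [-0.013 , -0.8707, -0.4917,  0.5434],
       [ 0.    ,  0.    ,  0.    ,  1.    ]])}
top {'fx': 465.4623472899598, 'fy': 465.4623472899598, 'cx': 278.05124777268367, 'cy': 212.02902799538467, 'extrinsics': array([[-0.0027, -0.9825,  0.1861,  0.3675],
       [-1.    ,  0.0014, -0.0071, -0.0079],
       [ 0.0067, -0.1861, -0.9825,  0.9562],
       [ 0.    ,  0.    ,  0.    ,  1.    ]])}
wrist {'fx': 357.68168730026434, 'fy': 357.68168730026434, 'cx': 277.4383031269237, 'cy': 213.37947091195025, 'mount': array([[ 1.    , -0.0008, -0.0007, -0.0001],
       [ 0.0005, -0.2543,  0.9671, -0.138 ],
       [-0.0009, -0.9671, -0.2543,  0.069 ],
       [ 0.    ,  0.    ,  0.    ,  1.    ]])}
```

View pics/top0.png

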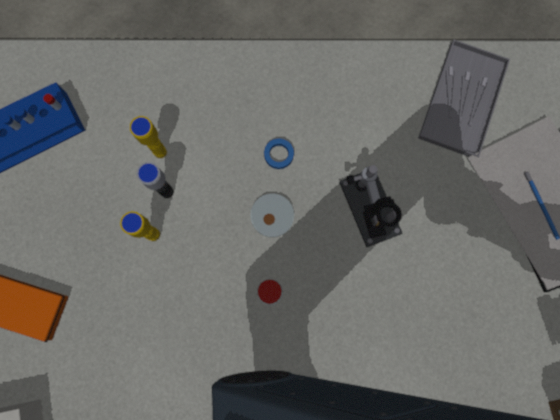

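View pics/side0.png

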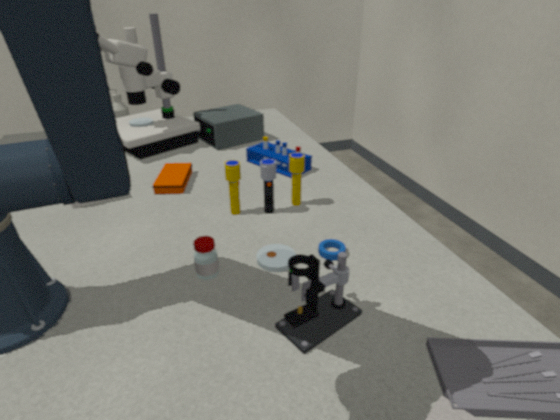

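View pics/wrist0.png

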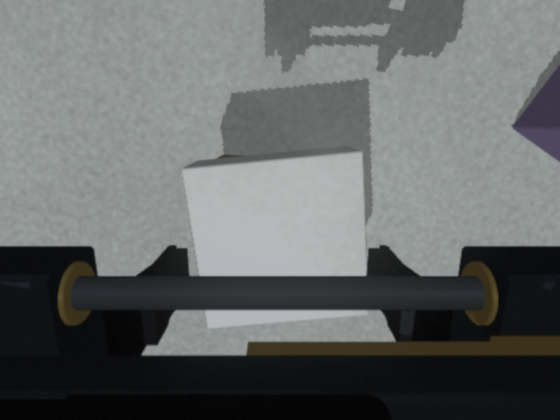

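```bash
python3 -c "
from scipy.spatial.transform import Rotation as R
print(R.from_quat([-0.5587,0.4332,-0.4322,0.5598]).as_matrix())"
```

```text
[[ 2.51067468e-01 -1.66563196e-04  9.67969575e-01]
 [-9.67967375e-01  2.09579022e-03  2.51067258e-01]
 [-2.07047973e-03 -9.99997790e-01  3.64957004e-04]]
```

Run:
```python
import cv2
t=cv2.imread("pics/top0.png"); s=cv2.imread("pics/side0.png")
def c(im,x,y,w,h,k,n): cv2.imwrite(f"pics/{n}.png",cv2.resize(im[y:y+h,x:x+w],None,fx=k,fy=k,interpolation=cv2.INTER_CUBIC))
c(t,110,105,100,75*2,4,"c_t1"); c(t,330,150,100,100,6,"c_t2"); c(s,215,140,110,85,7,"c_s1"); c(s,265,230,110,120,5,"c_s2")
```

```text
(no output)
```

View pics/c_t1.png

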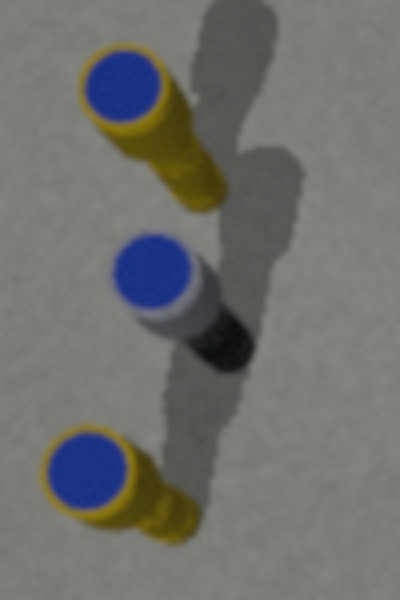

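View pics/c_t2.png

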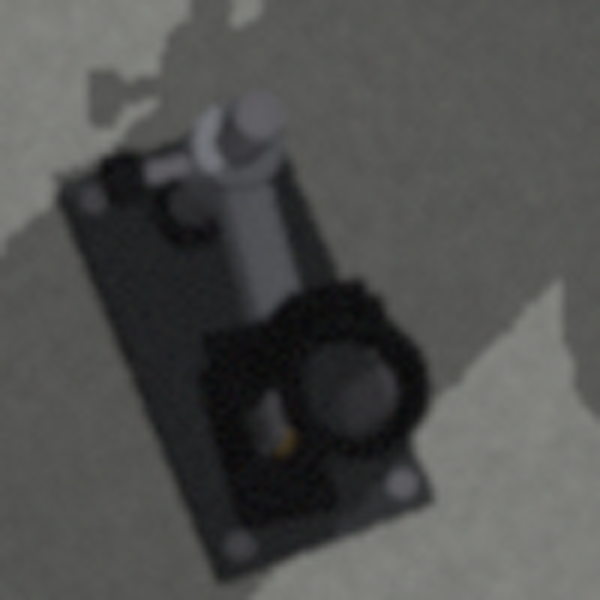

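View pics/c_s1.png

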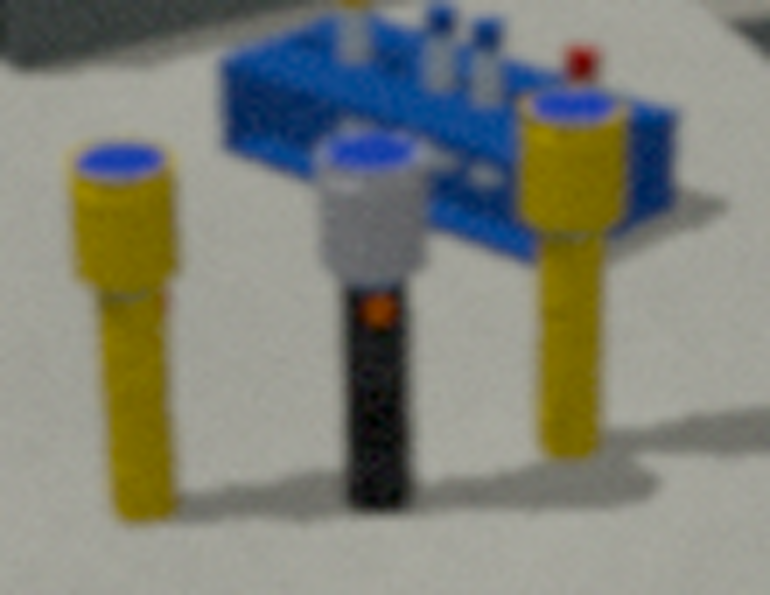

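View pics/c_s2.png

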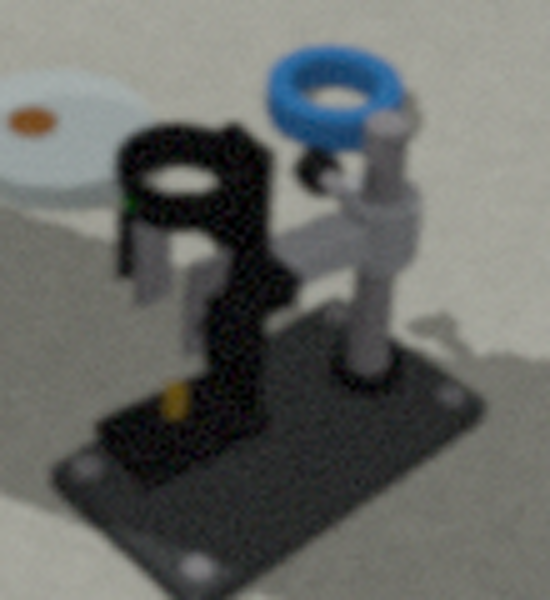

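```bash
cat > h.py <<'E'
import numpy as np
from rig import robot
from scipy.spatial.transform import Rotation as R
np.set_printoptions(precision=4,suppress=True)
def ray(n,uv,T=None):
    p=robot.camera_params(n); E=p["extrinsics"] if T is None else T@p["mount"]
    d=E[:3,:3]@np.array([(uv[0]-p["cx"])/p["fx"],(uv[1]-p["cy"])/p["fy"],1]); return E[:3,3],d
def atz(n,uv,z,T=None):
    o,d=ray(n,uv,T); return o+d*(z-o[2])/d[2]
def proj(n,X,T=None):
    p=robot.camera_params(n); E=p["extrinsics"] if T is None else T@p["mount"]
    c=np.linalg.inv(E)@np.r_[X,1]; return np.array([p["fx"]*c[0]/c[2]+p["cx"],p["fy"]*c[1]/c[2]+p["cy"]])
def tri(*obs):
    A=np.zeros((3,3));b=np.zeros(3)
    for o,d in obs:
        d=d/np.linalg.norm(d);M=np.eye(3)-np.outer(d,d);A+=M;b+=M@o
    return np.linalg.solve(A,b)
def tool():
    o=robot.get_obs();T=np.eye(4);T[:3,:3]=R.from_quat(o["tool_rot"]).as_matrix();T[:3,3]=o["position"];return T
E
python3 - <<'E'
from h import *
for n,t,s,z in [("lens",(148.25,173),(268.1,161.7),.15),("rim",(388.6,214),(301.8,262),.15),("post",(373,169.2),(342.6,254.4),.13)]:
    print(n,atz("top",t,z),atz("side",s,z),tri(ray("top",t),ray("side",s)))
for n,t,z in [("tail",(168.7,195),0),("y1",(140.7,126.5),.15),("y2",(132,222.5),.15),("jar",(269,291),.085),("dish",(272,215),.015),("tape",(279,153),.019)]:
    print(n,atz("top",t,z))
for c in [(372/6,180),]: pass
for n,t in [("A",(60,185)),("B",(220,582)),("C",(435,500)),("D",(285,150))]:
    print(n,atz("top",(330+t[0]/6,150+t[1]/6),.012))
print(tool())
E
```

```text
lens [0.5915 0.2182 0.15  ] [0.5924 0.212  0.15  ] [0.5934 0.2189 0.1469]
rim [ 0.5164 -0.2088  0.15  ] [ 0.5191 -0.2131  0.15  ] [ 0.5186 -0.2099  0.1472]
post [ 0.604  -0.1889  0.13  ] [ 0.6055 -0.1916  0.13  ] [ 0.6055 -0.1896  0.1282]
tail [0.5854 0.215  0.    ]
y1 [0.6792 0.2362 0.15  ]
y2 [0.5019 0.2422 0.15  ]
jar [0.3842 0.0029 0.085 ]
dish [ 0.5396 -0.0022  0.015 ]
tape [ 0.6711 -0.017   0.019 ]
A [ 0.6126 -0.1446  0.012 ]
B [ 0.4735 -0.1951  0.012 ]
C [ 0.5015 -0.2698  0.012 ]
D [ 0.6251 -0.2237  0.012 ]
[[ 0.2511 -0.0001  0.968   0.1569]
 [-0.968   0.0017  0.2511 -0.6044]
 [-0.0017 -1.      0.0003  0.2468]
 [ 0.      0.      0.      1.    ]]
```

Call:
carry_out(moves=[[1,0,-7,0,0,0,0],[1,0,-7,0,0,0,0],[1,-29.2,-7.3,44.9,0,0.253,0],[1,-29.2,-7.3,44.9,0,0.253,0],[1,-29.2,-7.3,44.9,0,0.253,0],[1,-29.2,-7.3,44.9,0,0.253,0],[1,-29.2,-7.3,44.9,0,0.253,0],[1,-29.2,-7.3,44.9,0,0.253,0],[1,-29.2,-7.3,44.9,0,0.253,0],[1,-29.2,-7.3,44.9,0,0.253,0],[1,-29.2,-7.3,44.9,0,0.253,0],[1,-29.2,-7.3,44.9,0,0.253,0],[1,-29.2,-7.3,44.9,0,0.253,0],[1,-29.2,-7.3,44.9,0,0.253,0],[1,-29.2,-7.3,44.9,0,0.253,0],[1,-29.2,-7.3,44.9,0,0.253,0],[1,-29.2,-7.3,44.9,0,0.253,0]])

```text
time: 1.85
position: [0.5174, -0.2106, 0.3205]
tool_rot: [-0.5, 0.5, -0.5, 0.5]
ft_force: [-0.4, 1.0, 0.2]
grip_width: 0.0872
```

Run:
```python
from h import *
import cv2
T=tool();print(T,robot.get_obs()["time"],robot.get_obs()["q"]); np.save("Tw1.npy",T)
w=robot.camera("wrist")[:,:,::-1]; cv2.imwrite("pics/w1.png",w)
print(proj("wrist",[.518,-.21,.15],T))
```

```text
[[-0.0012 -0.0005  1.      0.5174]
 [-1.     -0.     -0.0012 -0.2106]
 [ 0.     -1.     -0.0005  0.3205]
 [ 0.      0.      0.      1.    ]] 1.85 [-0.5865  0.3589  1.5091 -0.0003  1.274   0.9856]
[276.9771 199.3569]
```

View pics/w1.png

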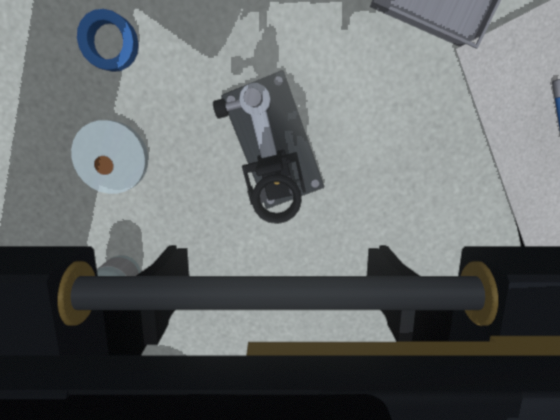

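Run:
```python
import cv2
t=cv2.imread("pics/w1.png")
cv2.imwrite("pics/w1c.png",cv2.resize(t[140:230,220:330],None,fx=6,fy=6,interpolation=cv2.INTER_CUBIC))
```

```text
(no output)
```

View pics/w1c.png

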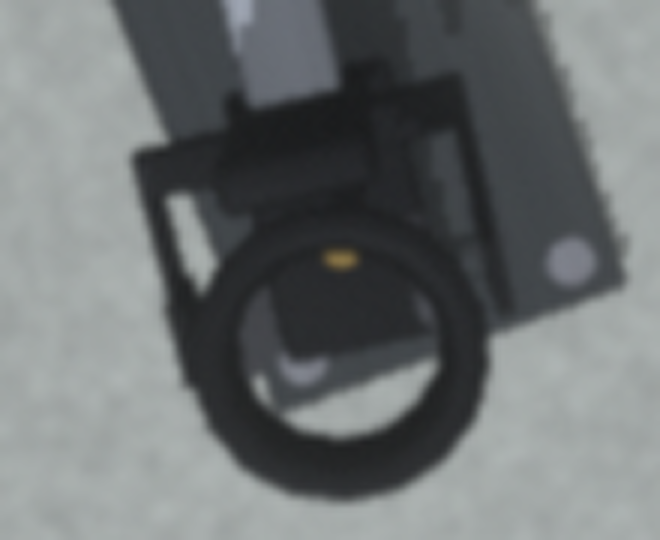

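Call:
carry_out(moves=[[1,-43,0,7.5,0,0,0],[1,-43,0,7.5,0,0,0],[1,-43,0,7.5,0,0,0],[1,-43,0,7.5,0,0,0],[1,-43,0,7.5,0,0,0],[1,-43,0,7.5,0,0,0],[1,-43,0,7.5,0,0,0],[1,-43,0,7.5,0,0,0],[1,-43,0,7.5,0,0,0],[1,-43,0,7.5,0,0,0],[1,-43,0,7.5,0,0,0],[1,-43,0,7.5,0,0,0],[1,-43,0,7.5,0,0,0]])

```text
time: 3.2
position: [0.593, 0.2186, 0.3206]
tool_rot: [0.5, -0.5, 0.5, -0.499]
ft_force: [0.0, 0.1, -0.5]
grip_width: 0.087
```

Run:
```python
from h import *
import cv2
print(robot.get_obs()["joint_velocities"])
T=tool();print(T,robot.get_obs()["time"]); np.save("Tw2.npy",T)
w=robot.camera("wrist")[:,:,::-1]; cv2.imwrite("pics/w2.png",w)
cv2.imwrite("pics/w2c.png",cv2.resize(w[100:280,180:380],None,fx=4,fy=3.3,interpolation=cv2.INTER_CUBIC))
print(proj("wrist",[.592,.218,.15],T))
```

```text
[ 0.0011 -0.0037 -0.0022  0.0027  0.0005  0.0023]
[[-0.0017 -0.0003  1.      0.593 ]
 [-1.     -0.0004 -0.0017  0.2186]
 [ 0.0004 -1.     -0.0003  0.3206]
 [ 0.      0.      0.      1.    ]] 3.2
[278.343  201.0885]
```

View pics/w2c.png

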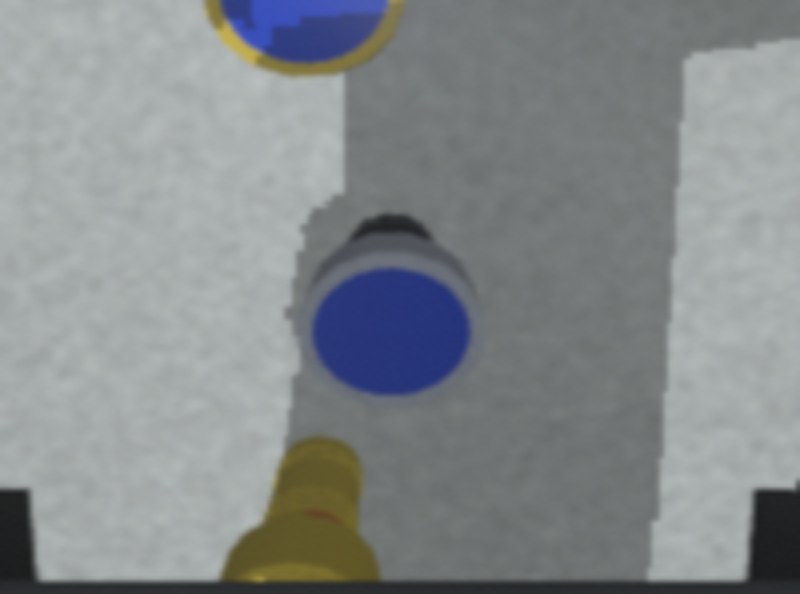

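Call:
carry_out(moves=[[1,0,5,0,0,0,0],[1,0,10,0,0,0,0],[1,0,14,0,0,0,0],[1,0,16,0,0,0,0],[1,0,17.5,0,0,0,0],[1,0,18.4,0,0,0,0],[1,0,18.4,0,0,0,0],[0,0,18.4,0,0,0,0],[0,0,18.4,0,0,0,0],[0,0,18.4,0,0,0,0],[0,0,18.4,0,0,0,0],[0,0,18.4,0,0,0,0],[0,0,18.4,0,0,0,0],[0,0,18.4,0,0,0,0],[0,0,18.4,0,0,0,0]], force=45)

```text
time: 4.75
position: [0.593, 0.2205, 0.1366]
tool_rot: [0.5, -0.5, 0.5, -0.5]
ft_force: [0.7, -0.1, 1.1]
grip_width: 0.0409
```

Run:
```python
from h import *
import cv2
print(tool(),robot.get_obs()["time"],robot.get_obs()["ft_force"])
w=robot.camera("side")[:,:,::-1]
cv2.imwrite("pics/s2c.png",cv2.resize(w[100:250,180:380],None,fx=4,fy=4,interpolation=cv2.INTER_CUBIC))
```

```text
[[ 0.0009  0.0001  1.      0.593 ]
 [-1.     -0.0001  0.0009  0.2205]
 [ 0.0001 -1.      0.0001  0.1366]
 [ 0.      0.      0.      1.    ]] 4.75 [ 0.6743 -0.1367  1.1444]
```

View pics/s2c.png

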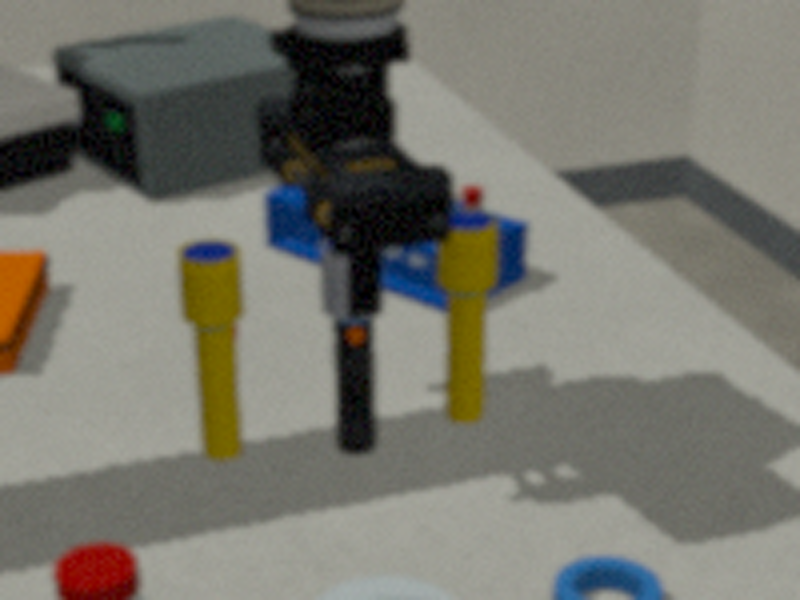

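Call:
carry_out(moves=[[0,0,-2,0,0,0,0],[0,0,-6,0,0,0,0],[0,0,-10.5,0,0,0,0],[0,0,-15,0,0,0,0],[0,0,-18.5,0,0,0,0],[0,0,-18.5,0,0,0,0],[0,0,-18.5,0,0,0,0]])

```text
time: 5.5
position: [0.5925, 0.2205, 0.3214]
tool_rot: [-0.5, 0.5, -0.5, 0.5]
ft_force: [0.1, -0.6, -2.4]
grip_width: 0.0409
```

Run:
```python
from h import *
import cv2
print(tool(),robot.get_obs()["time"],robot.get_obs()["ft_force"],robot.get_obs()["moment"])
w=robot.camera("side")[:,:,::-1]; 
cv2.imwrite("pics/s3c.png",cv2.resize(w[50:200,180:380],None,fx=4,fy=4,interpolation=cv2.INTER_CUBIC))
w=robot.camera("wrist")[:,:,::-1]; cv2.imwrite("pics/w3.png",w)
```

```text
[[ 0.0008 -0.      1.      0.5925]
 [-1.      0.0001  0.0008  0.2205]
 [-0.0001 -1.     -0.      0.3214]
 [ 0.      0.      0.      1.    ]] 5.5 [ 0.1229 -0.5803 -2.3791] [-0.0149  0.0329  0.0184]
```

View pics/s3c.png

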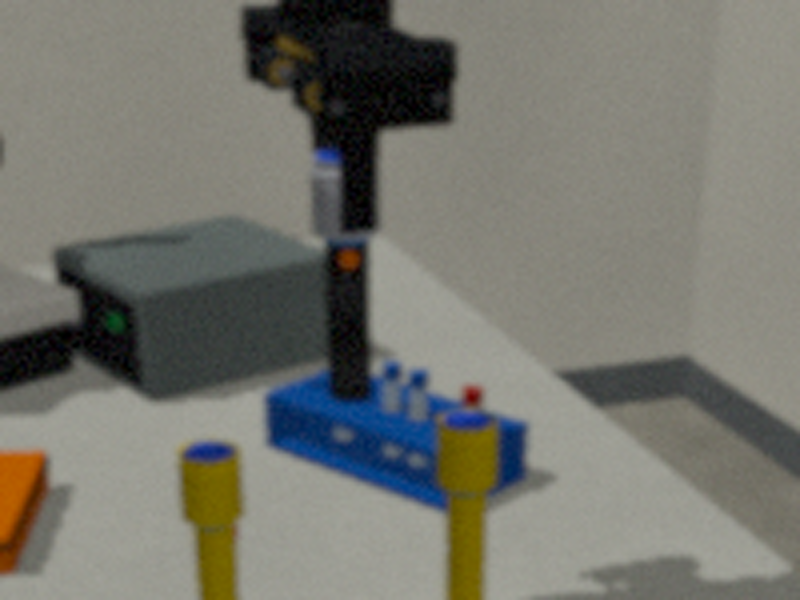

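View pics/w3.png

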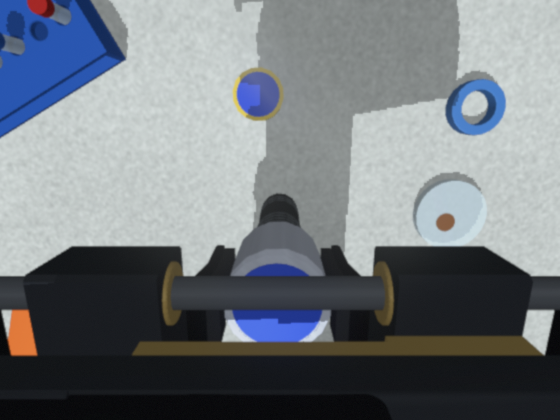

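Call:
carry_out(moves=[[0,5,0,-0.8,0,0,0],[0,10,0,-1.7,0,0,0],[0,15,0,-2.5,0,0,0],[0,20,0,-3.4,0,0,0],[0,25,0,-4.2,0,0,0],[0,30,0,-5.1,0,0,0],[0,35,0,-6,0,0,0],[0,39,0,-6.7,0,0,0],[0,42,0,-7.2,0,0,0],[0,43,0,-7.4,0,0,0],[0,43,0,-7.4,0,0,0],[0,43,0,-7.4,0,0,0],[0,43,0,-7.4,0,0,0]])

```text
time: 6.9
position: [0.5192, -0.2077, 0.321]
tool_rot: [-0.501, 0.5, -0.499, 0.501]
ft_force: [0.2, -0.5, -1.4]
grip_width: 0.0409
```

Run:
```python
from h import *
import cv2
T=tool();print(T,robot.get_obs()["time"],robot.get_obs()["ft_force"],robot.get_obs()["moment"]);np.save("T4.npy",T)
w=robot.camera("side")[:,:,::-1]; cv2.imwrite("pics/s4.png",w)
cv2.imwrite("pics/s4c.png",cv2.resize(w[160:340,240:400],None,fx=4,fy=3.3,interpolation=cv2.INTER_CUBIC))
w=robot.camera("wrist")[:,:,::-1]; cv2.imwrite("pics/w4.png",w)
cv2.imwrite("pics/w4c.png",cv2.resize(w[120:290,200:360],None,fx=5,fy=3.5,interpolation=cv2.INTER_CUBIC))
w=robot.camera("top")[:,:,::-1]; cv2.imwrite("pics/t4.png",w)
for z in [0,.136]: print("torch axis proj wrist",proj("wrist",T[:3,3]-[0,0,z],T),"side",proj("side",T[:3,3]-[0,0,z]),"top",proj("top",T[:3,3]-[0,0,z]))
```

```text
[[ 0.0027 -0.0011  1.      0.5192]
 [-1.      0.0015  0.0027 -0.2077]
 [-0.0015 -1.     -0.0011  0.321 ]
 [ 0.      0.      0.      1.    ]] 6.9 [ 0.1786 -0.4651 -1.414 ] [ 0.0533 -0.021  -0.0099]
torch axis proj wrist [277.7981 288.2743] side [303.0925 164.3918] top [416.9693 189.8374]
torch axis proj wrist [277.9787 209.4397] side [301.1228 242.5796] top [392.8564 208.5652]
```

View pics/s4c.png

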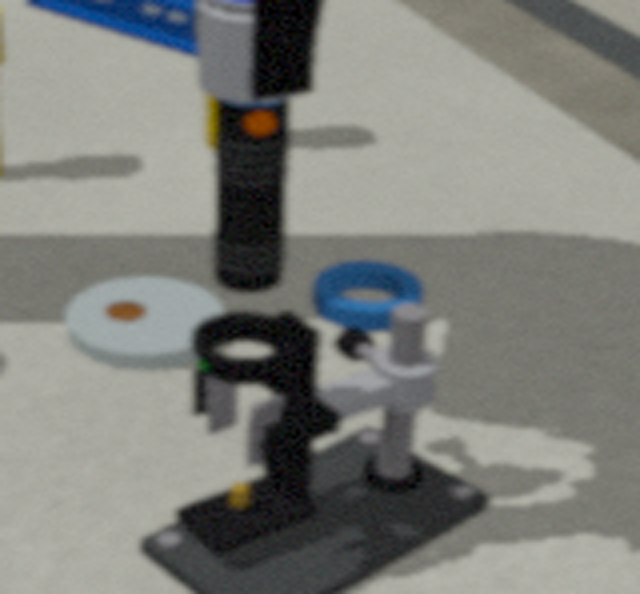

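View pics/w4c.png

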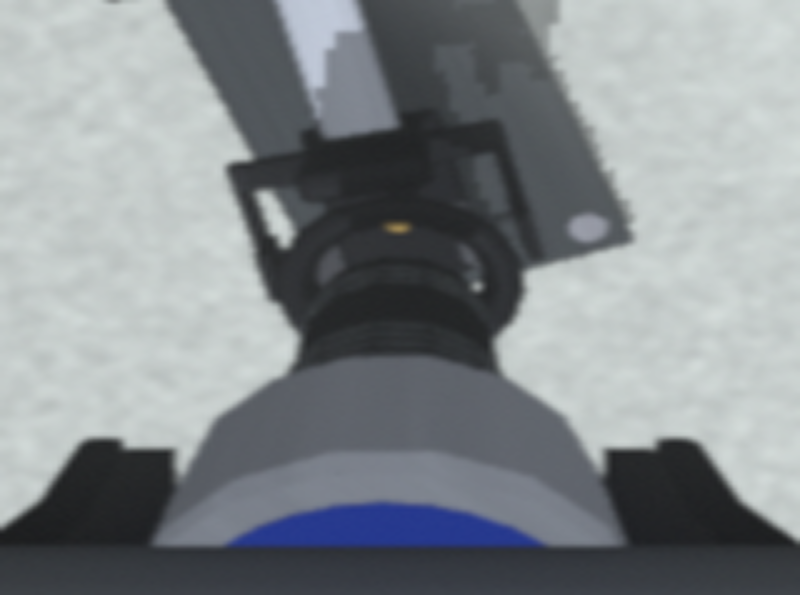

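View pics/t4.png

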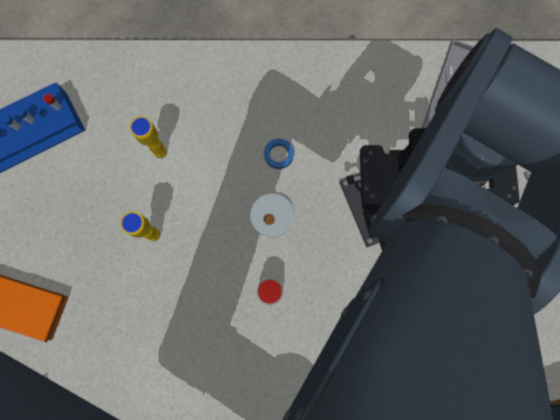

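Call:
carry_out(moves=[[0,0.1,1,0,0,0,0],[0,0.1,2,0,0,0,0],[0,0.1,2.8,0,0,0,0],[0,0.1,2.8,0,0,0,0],[0,0.1,2.8,0,0,0,0]])

```text
time: 7.55
position: [0.5191, -0.2105, 0.293]
tool_rot: [0.5, -0.5, 0.499, -0.5]
ft_force: [0.7, 0.7, -0.9]
grip_width: 0.0408
```

Run:
```python
from h import *
import cv2
T=tool();print(T,robot.get_obs()["time"],robot.get_obs()["ft_force"],robot.get_obs()["moment"]);np.save("T5.npy",T)
w=robot.camera("side")[:,:,::-1]; cv2.imwrite("pics/s5.png",w)
cv2.imwrite("pics/s5c.png",cv2.resize(w[190:290,265:345],None,fx=8,fy=6,interpolation=cv2.INTER_CUBIC))
w=robot.camera("wrist")[:,:,::-1]; cv2.imwrite("pics/w5.png",w)
cv2.imwrite("pics/w5c.png",cv2.resize(w[150:240,230:330],None,fx=8,fy=6.5,interpolation=cv2.INTER_CUBIC))
for z in [.031,.085,.1366]:
  X=T[:3,3]-[0,0,z]; print(z,"torch axis proj wrist",proj("wrist",X,T),"side",proj("side",X))
print("ring",proj("wrist",[.519,-.21,.15],T),proj("side",[.519,-.21,.15]))
```

```text
[[ 0.0007 -0.0008  1.      0.5191]
 [-1.      0.0006  0.0007 -0.2105]
 [-0.0006 -1.     -0.0008  0.293 ]
 [ 0.      0.      0.      1.    ]] 7.55 [ 0.7075  0.6533 -0.8864] [-0.015   0.0169 -0.015 ]
0.031 torch axis proj wrist [277.8041 260.2429] side [302.8066 201.3114]
0.085 torch axis proj wrist [277.8141 228.6192] side [302.0194 231.4575]
0.1366 torch axis proj wrist [277.8203 209.2984] side [301.328  257.9348]
ring [277.1612 207.5112] [301.0573 260.91  ]
```

View pics/s5c.png

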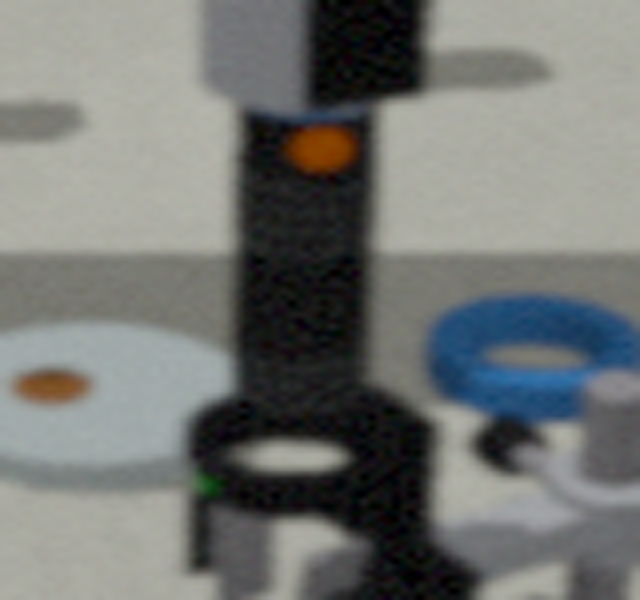

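View pics/w5c.png

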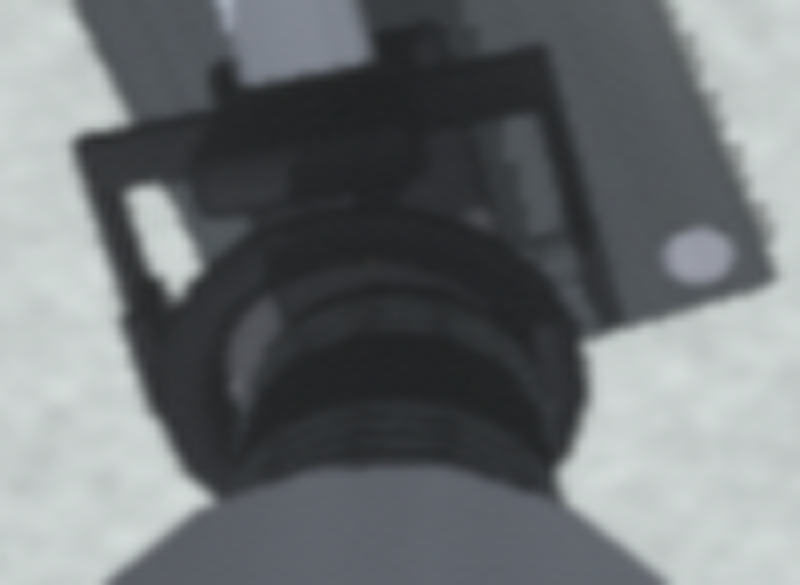

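```bash
python3 - <<'E'
from h import *
T=np.load("T5.npy")
for dx in [0,.001,.002,.003]: print(dx,proj("wrist",[.5191+dx+.014,-.2122,.293-.1366],T))
for xr in [.517,.518,.519,.520]: print(xr,"bore far",proj("wrist",[xr+.0165,-.21,.15],T),"outer far",proj("wrist",[xr+.0225,-.21,.15],T))
E
python3 - <<'E'
import cv2
w=cv2.imread("pics/w5.png")[175:215,245:310]
w=cv2.convertScaleAbs(w,alpha=2.2)
cv2.imwrite("pics/w5d.png",cv2.resize(w,None,fx=12,fy=12,interpolation=cv2.INTER_CUBIC))
E
```

```text
0 [279.952  191.9536]
0.001 [279.954  190.6959]
0.002 [279.9559 189.4359]
0.003 [279.9579 188.1736]
0.517 bore far [277.1526 189.881 ] outer far [277.149  182.4514]
0.518 bore far [277.152  188.6483] outer far [277.1484 181.2054]
0.519 bore far [277.1514 187.4133] outer far [277.1478 179.9571]
0.52 bore far [277.1508 186.1762] outer far [277.1472 178.7065]
```

View pics/w5d.png

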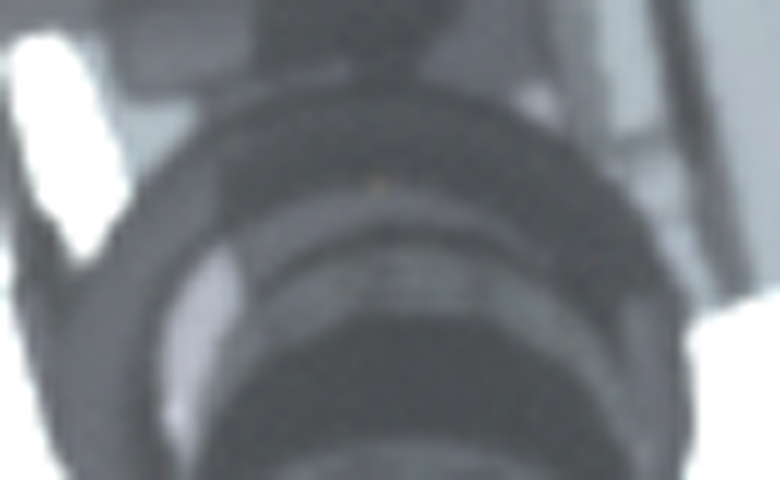

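Call:
carry_out(moves=[[0,-0.22,0,-0.1,0,0,0],[0,-0.22,0,-0.1,0,0,0],[0,-0.22,0.2,-0.1,0,0,0],[0,-0.22,0.2,-0.1,0,0,0],[0,-0.22,0.2,-0.1,0,0,0]])

```text
time: 8.15
position: [0.5182, -0.2083, 0.2915]
tool_rot: [0.5, -0.5, 0.5, -0.5]
ft_force: [-0.2, -0.1, -2.4]
grip_width: 0.0411
```

Run:
```python
from h import *
import cv2
T=tool();print(T,robot.get_obs()["time"],robot.get_obs()["ft_force"],robot.get_obs()["moment"]);np.save("T6.npy",T)
w=robot.camera("side")[:,:,::-1]; cv2.imwrite("pics/s6.png",w)
cv2.imwrite("pics/s6c.png",cv2.resize(cv2.convertScaleAbs(w[220:280,270:330],alpha=2.5),None,fx=10,fy=10,interpolation=cv2.INTER_CUBIC))
w=robot.camera("wrist")[:,:,::-1]; cv2.imwrite("pics/w6.png",w)
cv2.imwrite("pics/w6c.png",cv2.resize(cv2.convertScaleAbs(w[175:220,245:310],alpha=2.2),None,fx=12,fy=12,interpolation=cv2.INTER_CUBIC))
```

```text
[[ 0.0008 -0.0001  1.      0.5182]
 [-1.      0.0001  0.0008 -0.2083]
 [-0.0001 -1.     -0.0001  0.2915]
 [ 0.      0.      0.      1.    ]] 8.15 [-0.1981 -0.1235 -2.361 ] [0.0298 0.0081 0.0026]
```

View pics/s6c.png

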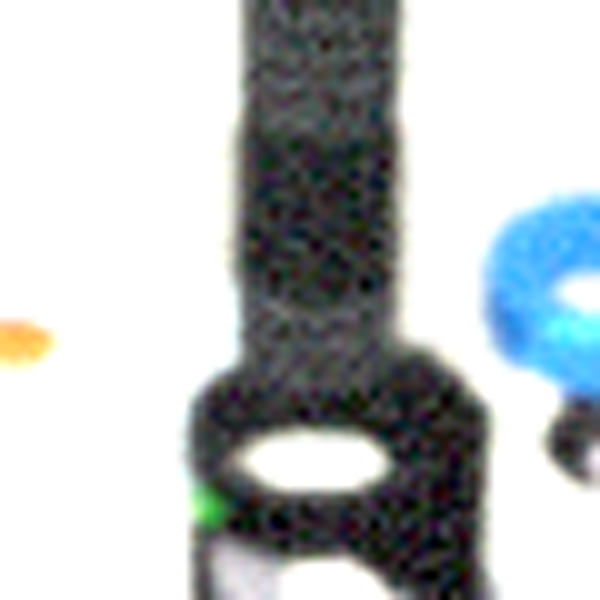

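View pics/w6c.png

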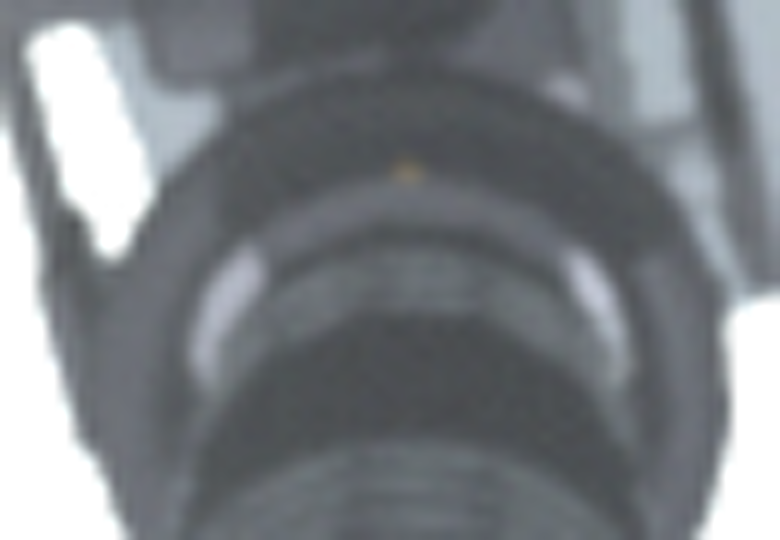

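Call:
carry_out(moves=[[0,0,0.2,-0.05,0,0,0],[0,0,0.4,-0.05,0,0,0],[0,0,0.6,-0.05,0,0,0],[0,0,0.7,-0.05,0,0,0],[0,0,0.8,-0.05,0,0,0]])

```text
time: 8.75
position: [0.5177, -0.2083, 0.2833]
tool_rot: [0.5, -0.5, 0.5, -0.5]
ft_force: [0.3, -0.0, -2.7]
grip_width: 0.0411
```

Call:
carry_out(moves=[[0,0,0.3,0,0,0,0],[0,0,0.6,0,0,0,0],[0,0,0.9,0,0,0,0],[0,0,1.2,0,0,0,0],[0,0,1.5,0,0,0,0],[0,0,1.8,0,0,0,0],[0,0,2.0,0,0,0,0]])

```text
time: 9.45
position: [0.5176, -0.2083, 0.2632]
tool_rot: [0.5, -0.5, 0.5, -0.5]
ft_force: [0.1, -0.4, -2.5]
grip_width: 0.041
```

Run:
```python
from h import *
o=robot.get_obs();print(o["position"],o["ft_force"],o["moment"])
```

```text
[ 0.5176 -0.2083  0.2632] [ 0.115  -0.4103 -2.4632] [ 0.013  -0.0019 -0.0463]
```

Call:
carry_out(moves=[[0,0,0.2,0,0,0,0],[0,0,0.4,0,0,0,0],[0,0,0.6,0,0,0,0],[0,0,0.8,0,0,0,0],[0,0,1.0,0,0,0,0],[0,0,1.2,0,0,0,0]])

```text
time: 10.05
position: [0.5178, -0.2084, 0.2514]
tool_rot: [-0.5, 0.5, -0.5, 0.5]
ft_force: [0.0, -0.7, -1.5]
grip_width: 0.0412
```

Call:
carry_out(moves=[[0,0,0.2,0,0,0,0],[0,0,0.4,0,0,0,0],[0,0,0.6,0,0,0,0],[0,0,0.8,0,0,0,0],[0,0,1.0,0,0,0,0]])

```text
time: 10.55
position: [0.5179, -0.2084, 0.2417]
tool_rot: [-0.5, 0.5, -0.5, 0.5]
ft_force: [-0.3, 0.2, 1.7]
grip_width: 0.0412
```

Run:
```python
from h import *
o=robot.get_obs();print(o["position"],o["ft_force"],o["moment"])
import cv2
w=robot.camera("side")[:,:,::-1]
cv2.imwrite("pics/s7c.png",cv2.resize(cv2.convertScaleAbs(w[180:340,240:380],alpha=1.5),None,fx=4,fy=3.7,interpolation=cv2.INTER_CUBIC))
```

```text
[ 0.5179 -0.2084  0.2417] [-0.2909  0.204   1.714 ] [0.1073 0.1437 0.0245]
```

View pics/s7c.png

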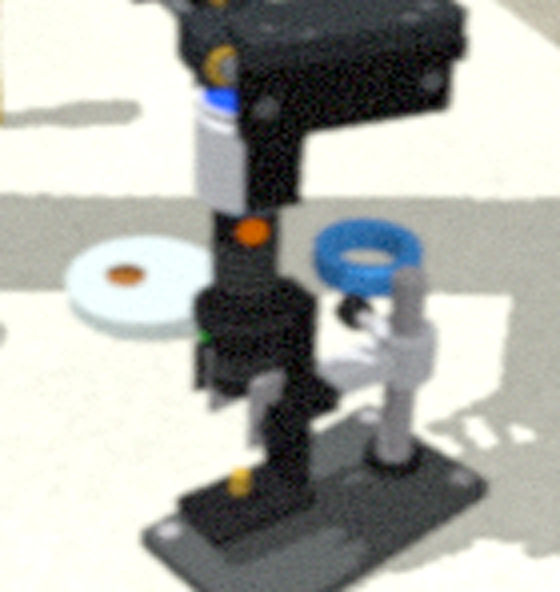

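Call:
carry_out(moves=[[0,0,0.3,0,0,0,0],[0,0,0.6,0,0,0,0],[0,0,0.9,0,0,0,0],[0,0,1.2,0,0,0,0],[0,0,1.5,0,0,0,0],[0,0,1.8,0,0,0,0],[0,0,2.0,0,0,0,0]])

```text
time: 11.3
position: [0.5177, -0.2085, 0.2212]
tool_rot: [0.5, -0.5, 0.5, -0.5]
ft_force: [0.3, -0.4, 1.9]
grip_width: 0.0415
```

Call:
carry_out(moves=[[0,0,0.3,0,0,0,0],[0,0,0.6,0,0,0,0],[0,0,0.9,0,0,0,0],[0,0,1.2,0,0,0,0],[0,0,1.5,0,0,0,0],[0,0,1.8,0,0,0,0],[0,0,2.1,0,0,0,0],[0,0,2.4,0,0,0,0]])

```text
time: 12.1
position: [0.5178, -0.2084, 0.1973]
tool_rot: [0.5, -0.5, 0.5, -0.5]
ft_force: [1.0, -0.7, 0.5]
grip_width: 0.0408
```

Run:
```python
from h import *
o=robot.get_obs();print(o["position"],o["ft_force"],o["moment"])
```

```text
[ 0.5178 -0.2084  0.1973] [ 1.0315 -0.6924  0.4784] [-0.02   -0.0339  0.0109]
```

Call:
carry_out(moves=[[0,0,0.2,0,0,0,0],[0,0,0.4,0,0,0,0],[0,0,0.6,0,0,0,0],[0,0,0.8,0,0,0,0],[0,0,1.0,0,0,0,0],[0,0,1.2,0,0,0,0],[0,0,1.3,0,0,0,0]])

```text
time: 12.8
position: [0.5178, -0.2084, 0.1844]
tool_rot: [-0.5, 0.5, -0.5, 0.5]
ft_force: [-0.0, -0.7, 2.2]
grip_width: 0.0411
```

Call:
carry_out(moves=[[0,0,0.1,0,0,0,0],[0,0,0.2,0,0,0,0],[0,0,0.3,0,0,0,0],[0,0,0.3,0,0,0,0]])

```text
time: 13.2
position: [0.5178, -0.2084, 0.1815]
tool_rot: [-0.5, 0.5, -0.5, 0.5]
ft_force: [0.2, -0.9, 1.6]
grip_width: 0.0413
```

Run:
```python
from h import *
o=robot.get_obs();print(o["position"],o["ft_force"],o["moment"])
import cv2
w=robot.camera("side")[:,:,::-1]
cv2.imwrite("pics/s8c.png",cv2.resize(cv2.convertScaleAbs(w[210:320,260:360],alpha=2),None,fx=5.4,fy=5.4,interpolation=cv2.INTER_CUBIC))
```

```text
[ 0.5178 -0.2084  0.1815] [ 0.1655 -0.9378  1.6153] [-0.0939 -0.0183 -0.0076]
```

View pics/s8c.png

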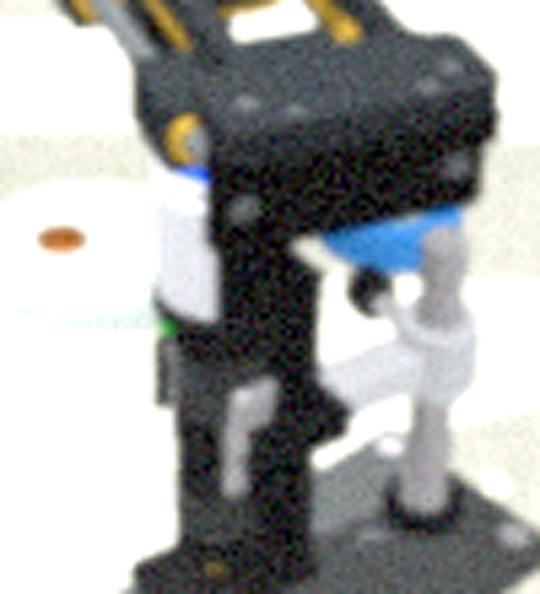

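Call:
carry_out(moves=[[0,0,0.05,0,0,0,0],[0,0,0.1,0,0,0,0],[0,0,0.1,0,0,0,0]])

```text
time: 13.55
position: [0.5178, -0.2084, 0.1808]
tool_rot: [-0.5, 0.5, -0.5, 0.5]
ft_force: [0.5, -0.4, 4.8]
grip_width: 0.0413
```

Call:
carry_out(moves=[[0,0,0.05,0,0,0,0],[0,0,0.05,0,0,0,0]])

```text
time: 13.75
position: [0.5178, -0.2084, 0.1805]
tool_rot: [-0.5, 0.5, -0.5, 0.5]
ft_force: [-1.1, 0.8, 6.1]
grip_width: 0.0414
```

Call:
carry_out(moves=[[0,0,0.05,0,0,0,0],[0,0,0.05,0,0,0,0]])

```text
time: 13.95
position: [0.5178, -0.2084, 0.1803]
tool_rot: [0.5, -0.5, 0.5, -0.5]
ft_force: [-0.8, 0.2, 8.4]
grip_width: 0.0408
```

Call:
carry_out(moves=[[0.55,0,0,0,0,0,0],[0.7,0,0,0,0,0,0],[0.9,0,0,0,0,0,0],[1,0,0,0,0,0,0],[1,0,0,0,0,0,0],[1,0,0,0,0,0,0]])

```text
time: 14.55
position: [0.5177, -0.2083, 0.1793]
tool_rot: [0.5, -0.5, 0.5, -0.5]
ft_force: [0.5, 0.6, 0.4]
grip_width: 0.0799
```

Call:
carry_out(moves=[[1,0,-1,0,0,0,0],[1,0,-2.5,0,0,0,0],[1,0,-5,0,0,0,0],[1,0,-9,0,0,0,0],[1,0,-13.5,0,0,0,0],[1,0,-13.5,0,0,0,0],[1,0,-13.5,0,0,0,0]])

```text
time: 15.25
position: [0.5182, -0.2086, 0.3166]
tool_rot: [0.5, -0.498, 0.501, -0.501]
ft_force: [-0.1, -0.0, 0.0]
grip_width: 0.0871
```

Run:
```python
from h import *
import cv2
T=tool();print(T,robot.get_obs()["time"],robot.get_obs()["ft_force"])
w=robot.camera("side")[:,:,::-1]; cv2.imwrite("pics/s9.png",w)
cv2.imwrite("pics/s9c.png",cv2.resize(cv2.convertScaleAbs(w[200:340,240:380],alpha=1.7),None,fx=4.2,fy=4.2,interpolation=cv2.INTER_CUBIC))
w=robot.camera("wrist")[:,:,::-1]; cv2.imwrite("pics/w9.png",w)
for z in (.15,.195): print(z,proj("side",[.5178,-.2084,z]),proj("wrist",[.5178,-.2084,z],T))
```

```text
[[ 0.0009  0.0033  1.      0.5182]
 [-1.     -0.0022  0.0009 -0.2086]
 [ 0.0022 -1.      0.0033  0.3166]
 [ 0.      0.      0.      1.    ]] 15.25 [-0.1263 -0.0437  0.0453]
0.15 [300.0261 260.4959] [277.0902 202.121 ]
0.195 [300.5754 237.7852] [277.1327 215.3374]
```

View pics/s9c.png

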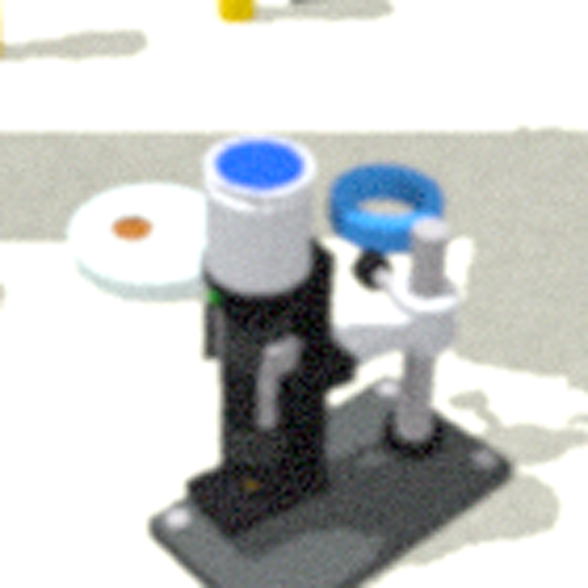

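View pics/w9.png

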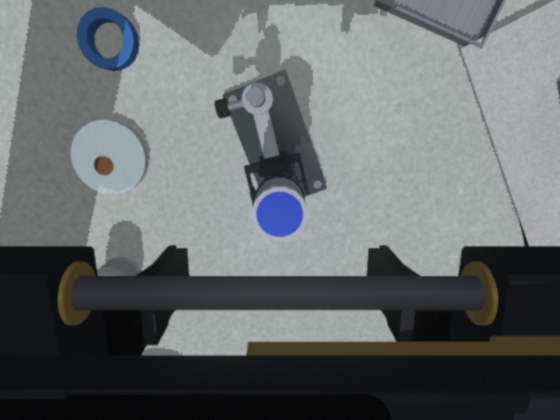

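The side view shows the head flush on the ring and upright, with the lens at (302, 239) against about (301, 238) predicted for home. In the wrist view the lens is at (279, 213), the gripper is clear, and the dish and tape haven't moved.

```bash
python3 -c "
from rig import robot
print(robot.get_obs()['joint_velocities']); print(robot.hand_in())"
```

```text
[-0.0019133   0.01918341  0.01333512 -0.00086302 -0.00208087  0.00083344]
the job is handed in; nothing more can be done
None
```

The torch is on charge: it stands in the holster with its head on the ring, let go, and I handed the job in at about 15 s. No verdict was reported.

- **What I did:** I picked the torch with the black handle and bright head (the two yellow ones are look-alikes) and found the swung ring near (0.518, -0.209). I lined the tail up with the ring in the wrist and side views before lowering it.
- **Forces:** The clips dragged with about 4 N. I stopped when the head was pressing lightly on the ring, at about 11 N estimated in all, well under the 30 N limit.
- **Last checks:** The side view shows the head flush on the ring and upright, with the lens within 1–2 pixels of where it should be. The gripper reads zero force and is about 140 mm above where it let go. The dish and tape look unmoved. I didn't measure the jar at the end, but the arm never went near it.
- **What disagreed:** Camera estimates of position differed by 1–3 mm. I settled this by comparing the tail with the ring directly in the pictures.

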